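Hole saws back into the shadow-foam tray

ROBOT

A 6-joint arm with a two-finger parallel gripper is mounted at the origin on the work surface. World frame = base frame: x ahead of the robot, y to its left, z up, the work surface at z = 0. Lengths are in m, angles in rad, forces in N, time in s.
With the tool pointing down it reaches from about 0.35 to 0.85 m from the base axis. Payload 8.1 kg.
Tool frame: the origin (TCP) lies at the centre of the arm's flange, where the gripper is bolted on; the fingertips stand 186 mm ahead of it and the grasp point (between the pads) lies 167 mm ahead of it; z points along the fingers, y is the line along which they close (so a half turn about z gives the same grasp; the last joint's range is limited). The gripper opens to 93 mm and grips with 3 to 60 N. Pads are 15 mm wide; open, the fingers measure 128 mm over their backs; the gripper's body (75 mm by 188 mm) begins 65 mm behind the grasp point.
Start: joints at [-1.424, 0.13, 1.488, -0, 1.523, -0.085], TCP at [0.138, -0.584, 0.405] pointing down, gripper open.
Joint ranges: [-2.96, 2.96], [-0.89, 2.26], [0.02, 2.5], [-1.34, 4.48], [0, 2.73], [-2.66, 2.66]. Speed limits (rad/s): [2.39, 2.39, 2.79, 3.14, 3.14, 3.14].

INTERFACE

Orientations are given as a rotation vector (axis times angle).
In Python, from plant import robot gives the robot as it stands.
- The arm moves only by the tool apply_moves, never from a script. Its argument "series" is a list of rows, each a list of 2 entries, a list of its own where there are three numbers: the shift along the tool's x, y, z in mm, then the turn, a rotation vector about the tool's x, y, z in rad. A call has 1 to 12 rows; each row shifts and turns the commanded pose from where the row before left it, along the tool's axes as they then stand; what a row does not reach is not made up. A row lasts 1/12 s, in which the tool goes at most 41.7 mm and 7.16 degrees, less where a joint would pass 70% of its speed; a pose out of reach is approached as far as the arm can. A call is refused whole if a number of a shift passes 41.7 or a number of a turn 0.125, either way. A call with a gripper value outside its range is refused whole. "claw" is the opening, from 0 (shut) to 1 (fully open), set as the call begins (left out, the last holds). The fingers move at their own pace and stop on an object; "newtons" is the grip in N (left out, the last holds). Time passes only in rows, so rows that do not move let the fingers close. It gives the time, the measured TCP pose, the force, the opening and the grip force at its end, in the units of the state.
- robot.read_state(): the state, without advancing time (a new reading comes with each control period).
- robot.read_camera(name): name is "side" or "top"; returns (picture, depth): 400x640x3 uint8, blue, green, red; 400x640 float32, m along the optical axis (not along the pixel's ray), 0 where there is no reading.
- robot.calibration(name): a dict with "fx", "fy", "cx", "cy" (pixels), "extrinsics" (4x4, takes a point from world to camera coordinates). Camera axes: x right, y down, z forward; pixel columns grow to the right and rows downward; lengths in m; the calibration is good to about 2 mm. A picture is of the moment at which its call begins. calibration takes no time and is no camera call.
- robot.close_job(): hands the job in; it is judged then, once.
The state is a dict: "t": time; "q": joint angles; "dq": joint speeds; "joint_torque": joint torques, N m; "tool_pos": TCP position; "orientation": TCP orientation; "force": force on the tool from outside, world axes, zero at the start; "wrist_torque": the same for the moment, N m; "opening": finger opening in m; "gripper_force": force on a finger pad.
Only numpy, scipy, OpenCV 4.12 (cv2) and the standard library are available. Lean on these libraries where they do the work, as an engineer would, in place of code of your own. Each camera call takes 0.05 s, during which the arm holds its last target. There are 200 camera calls.

TASK

Put the four red hole saws back into the blue tool tray, each standing upright on its teeth on the yellow floor of the foam cut-out made for its size (smallest saw in the smallest cut-out, and so on up). Lower them in rather than dropping them, and leave the black tile core bit and the red spray-can cap standing where they are: they do not belong to the set.

Things in the scene. Friction and masses are not known exactly. Their poses are not given: they have to be found in the camera images.
- saw20: hole saw of 20 mm outer diameter, 50 mm tall, standing on its teeth: upright red cup with dark slots in the side, steel teeth round its foot, flat red top with a steel hub and black hole. One of the set of four (20, 35, 50 and 65 mm, all 50 mm tall). About 50 g. Origin: centre of its underside (teeth); z up its axis.
- saw35: hole saw of 35 mm outer diameter, 50 mm tall, standing on its teeth: upright red cup with dark slots in the side, steel teeth round its foot, flat red top with a steel hub and black hole. One of the set of four (20, 35, 50 and 65 mm, all 50 mm tall). About 90 g. Origin: centre of its underside (teeth); z up its axis.
- saw50: hole saw of 50 mm outer diameter, 50 mm tall, standing on its teeth: upright red cup with dark slots in the side, steel teeth round its foot, flat red top with a steel hub and black hole. One of the set of four (20, 35, 50 and 65 mm, all 50 mm tall). About 140 g. Origin: centre of its underside (teeth); z up its axis.
- saw65: hole saw of 65 mm outer diameter, 50 mm tall, standing on its teeth: upright red cup with dark slots in the side, steel teeth round its foot, flat red top with a steel hub and black hole. One of the set of four (20, 35, 50 and 65 mm, all 50 mm tall). About 200 g. Origin: centre of its underside (teeth); z up its axis.
- foam20: fixed black foam block 100 x 100 x 24 mm with a round, yellow-floored cut-out 34 mm wide, 12 mm deep in its middle, for the 20 mm saw (7 mm room all round). Four blocks fill a fixed blue tray, 2 by 2, 102 mm apart, in any order; tray 216 mm square, rim 30 mm above the bench. Origin: centre of its underside, 5 mm above the bench (cut-out floor 12 mm, top 24 mm above the origin); z up.
- foam35: fixed black foam block 100 x 100 x 24 mm with a round, yellow-floored cut-out 49 mm wide, 12 mm deep in its middle, for the 35 mm saw (7 mm room all round). Four blocks fill a fixed blue tray, 2 by 2, 102 mm apart, in any order; tray 216 mm square, rim 30 mm above the bench. Origin: centre of its underside, 5 mm above the bench (cut-out floor 12 mm, top 24 mm above the origin); z up.
- foam50: fixed black foam block 100 x 100 x 24 mm with a round, yellow-floored cut-out 64 mm wide, 12 mm deep in its middle, for the 50 mm saw (7 mm room all round). Four blocks fill a fixed blue tray, 2 by 2, 102 mm apart, in any order; tray 216 mm square, rim 30 mm above the bench. Origin: centre of its underside, 5 mm above the bench (cut-out floor 12 mm, top 24 mm above the origin); z up.
- foam65: fixed black foam block 100 x 100 x 24 mm with a round, yellow-floored cut-out 79 mm wide, 12 mm deep in its middle, for the 65 mm saw (7 mm room all round). Four blocks fill a fixed blue tray, 2 by 2, 102 mm apart, in any order; tray 216 mm square, rim 30 mm above the bench. Origin: centre of its underside, 5 mm above the bench (cut-out floor 12 mm, top 24 mm above the origin); z up.
- core_bit: look-alike, not of the set: diamond core bit for tiles, smooth black cup 42 mm in diameter and 50 mm tall with a smooth brass-coloured rim at its foot (no teeth) and a brass hexagon on top. Stands upright on the bench. Origin: centre of its underside; z up.
- spray_cap: look-alike, not a saw: plain red plastic cap of a spray can, 54 mm in diameter, 43 mm tall, smooth sides, domed plain red top without hub or hole. Stands upright on the bench. Origin: centre of its underside; z up.
Things that resemble listed ones, but are neither listed nor needed, are in the scene too. What is shaped like the saw20 but turquoise is not meant.

How it is judged:
By the outcome, as a careful person would: the job done as asked, in the order asked, and still so for the second after the job is handed in, with the robot touching nothing.
It also fails if it takes over 99 s, if anything falls off the work surface, if the arm or the gripper's body presses on something with over 40 N, if the wrist force passes 120 N, or if a joint passes its speed limit or range.

## Working session

There is one attempt and no reset: what is moved stays moved. The work goes in short steps, Python scripts to look and compute and a tool call to move; the robot and the scene stay as the last step left them, time stands still between calls to the robot, and variables do not carry over. Pictures are saved under pics/ and viewed, at most 14 in all, crops included, and the job is handed in when it is done.

Besides the shell and the picture viewer there is one more tool, called after "Call:" as name(argument=value, ...), one argument or row to a line, values as JSON. apply_moves: Moves the arm, as the interface text tells. Its arguments: {"type":"object","properties":{"series":{"type":"array"},"claw":{"type":"number"},"newtons":{"type":"number"}},"required":["series"]}

```bash
mkdir -p pics; ls; python3 - <<'E'
from plant import robot
import cv2,numpy as np
for n in("top","side"):
    p,d=robot.read_camera(n); cv2.imwrite(f"pics/{n}0.png",p); np.save(f"pics/{n}0.npy",d)
    c=robot.calibration(n); print(n,c)
print(robot.read_state())
E
```

```text
pics
top {'fx': 430.2001491453029, 'fy': 430.2001491453029, 'cx': 316.3817327351485, 'cy': 204.93013061869246, 'extrinsics': array([[ 0.09081872, -0.99585599, -0.00477518, -0.067481  ],
       [-0.97532207, -0.08797509, -0.20250244,  0.517249  ],
       [ 0.20124317,  0.02304836, -0.97927012,  0.86596577],
       [ 0.        ,  0.        ,  0.        ,  1.        ]])}
side {'fx': 388.0771296503782, 'fy': 388.0771296503782, 'cx': 309.1618152100176, 'cy': 201.9955780715001, 'extrinsics': array([[ 0.98875592, -0.14934099, -0.00768073, -0.547291  ],
       [-0.09072275, -0.55824146, -0.82470349,  0.06206302],
       [ 0.11887434,  0.81612728, -0.56551318,  0.88475957],
       [ 0.        ,  0.        ,  0.        ,  1.        ]])}
{'t': 0.1, 'q': array([-1.42436230e+00,  1.31082816e-01,  1.48912615e+00, -7.25311404e-06,
        1.52299202e+00, -8.54412039e-02]), 'dq': array([-0.0005076 , -0.00180402, -0.00334926, -0.00087906,  0.00237701,
       -0.00177027]), 'joint_torque': array([ 1.74177476e-03, -5.61342359e+01, -4.93095767e+01,  7.71908741e-02,
        2.91979912e-02, -7.26333724e-05]), 'tool_pos': array([ 0.13784993, -0.58375207,  0.40381807]), 'orientation': array([-3.11890574e+00, -3.63227956e-01,  8.83624185e-05]), 'force': array([0.04184028, 0.57365374, 0.26184634]), 'wrist_torque': array([ 0.00772841, -0.06095494,  0.0306259 ]), 'gripper_force': 0.0, 'opening': 0.09330973528110593}
```

View pics/top0.png

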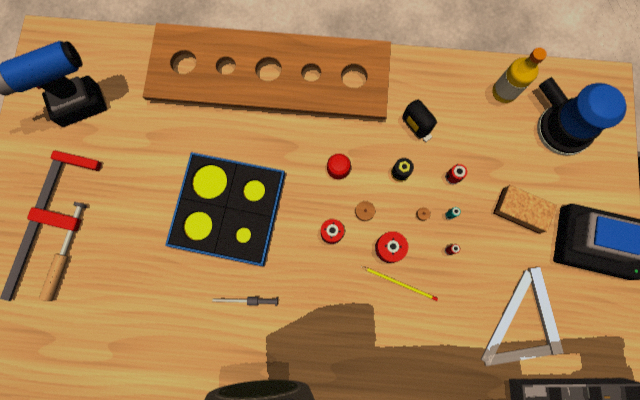

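View pics/side0.png

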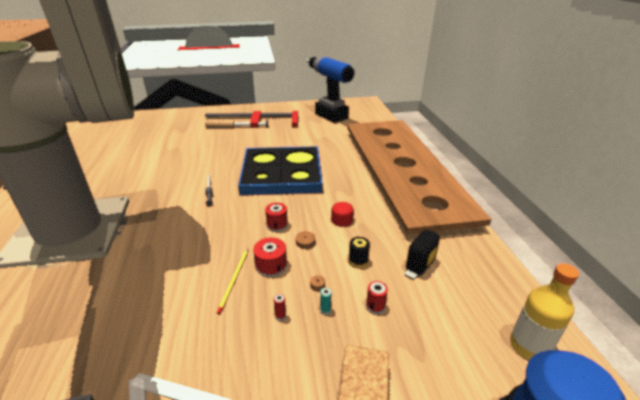

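Top view: spray cap (338,166), core bit (403,169), turquoise decoy (453,212). The saws are at (458,172), (453,249), (392,247) and (332,231). The yellow cut-outs are at (210,182), (254,190), (198,226) and (243,235). Next I'll measure these from both cameras.

```bash
cat > h.py <<'E'
from plant import robot
import cv2,numpy as np
def cloud(n,d):
    c=robot.calibration(n);v,u=np.mgrid[:400,:640]
    P=np.stack([(u-c['cx'])/c['fx']*d,(v-c['cy'])/c['fy']*d,d],-1)
    T=c['extrinsics'];return (P-T[:3,3])@T[:3,:3]
def proj(n,X):
    c=robot.calibration(n);T=c['extrinsics'];p=T[:3,:3]@np.array(X)+T[:3,3]
    return c['fx']*p[0]/p[2]+c['cx'],c['fy']*p[1]/p[2]+c['cy']
def plane(n,pix,z):
    c=robot.calibration(n);T=c['extrinsics'];R=T[:3,:3];o=-R.T@T[:3,3]
    r=np.c_[(pix[:,0]-c['cx'])/c['fx'],(pix[:,1]-c['cy'])/c['fy'],np.ones(len(pix))]@R
    return (o+r*((z-o[2])/r[:,2])[:,None])[:,:2]
def blobs(n,p,d,kind,lo,hi,zp):
    """circles of coloured blobs at height band lo..hi; returns centre, diameter from ray-plane ellipse"""
    h=cv2.cvtColor(p,cv2.COLOR_BGR2HSV);W=cloud(n,d)
    H,S,V=[h[...,i].astype(int) for i in range(3)]
    z=W[...,2]
    m=(z>lo)&(z<hi)&(d>0)&(W[...,0]>.2)&(W[...,0]<.8)&(abs(W[...,1])<.4)
    if kind=='y': m&=(H>22)&(H<40)&(S>150)&(V>100)
    k,l,s,c=cv2.connectedComponentsWithStats(m.astype(np.uint8))
    out=[]
    for i in range(1,k):
        if s[i,4]<25: continue
        v,u=np.where(l==i); X=plane(n,np.c_[u,v].astype(float),zp)
        e=X[:,:2]; ctr=(e.max(0)+e.min(0))/2
        sd=np.sqrt(np.trace(np.cov(e.T)))*2**.5*2   # uniform disc: var sum=r^2/2
        out.append((c[i].round(0),e.mean(0).round(4),ctr.round(4),sd.round(4),s[i,4],W[v,u,2].mean().round(4)))
    return out
E
python3 - <<'E'
from h import *
for n in("top","side"):
    p=cv2.imread(f"pics/{n}0.png");d=np.load(f"pics/{n}0.npy")
    for k,lo,hi,zp in(('y',.005,.03,.017),('s',.042,.058,.05)):
        print(n,k)
        for b in blobs(n,p,d,k,lo,hi,zp): print(*b)
E
```

```text
top y
[210. 181.] [0.561  0.2246] [0.5609 0.2247] 0.0774 896 0.018
[254. 190.] [0.5496 0.1227] [0.55   0.1225] 0.0482 351 0.0181
[198. 225.] [0.4591 0.2362] [0.4592 0.2364] 0.0626 620 0.0179
[243. 235.] [0.4476 0.1343] [0.4473 0.1344] 0.0335 180 0.018
[399. 282.] [ 0.3763 -0.2098] [ 0.376  -0.2106] 0.1218 152 0.0071
top s
[416. 123.] [ 0.7285 -0.2249] [ 0.7319 -0.2315] 0.0637 114 0.0504
[339. 162.] [ 0.6211 -0.0611] [ 0.6213 -0.0611] 0.0339 94 0.0432
[404. 166.] [ 0.6243 -0.2023] [ 0.6243 -0.202 ] 0.043 291 0.05
[459. 171.] [ 0.6245 -0.3215] [ 0.6239 -0.3203] 0.0357 202 0.0495
[455. 211.] [ 0.5355 -0.3168] [ 0.5353 -0.3171] 0.0209 73 0.0489
[332. 230.] [ 0.4711 -0.0581] [ 0.471  -0.0581] 0.0499 430 0.0493
[393. 246.] [ 0.4489 -0.1876] [ 0.449  -0.1883] 0.0648 747 0.0492
[455. 248.] [ 0.4564 -0.3176] [ 0.4561 -0.3171] 0.0204 72 0.0491
side y
[299. 157.] [0.5591 0.2315] [0.5594 0.231 ] 0.0742 233 0.0193
[264. 157.] [0.4574 0.2441] [0.4577 0.2417] 0.0575 137 0.0196
[300. 175.] [0.548  0.1295] [0.547  0.1298] 0.0439 101 0.0197
[262. 176.] [0.4456 0.1408] [0.4453 0.139 ] 0.0268 35 0.0204
[233. 280.] [ 0.3743 -0.2334] [ 0.3755 -0.2274] 0.1137 143 0.007
side s
[343. 204.] [ 0.6197 -0.0725] [ 0.6196 -0.0749] 0.0286 46 0.0428
[276. 209.] [ 0.4697 -0.0667] [ 0.47   -0.0673] 0.0555 282 0.0489
[270. 248.] [ 0.4474 -0.1957] [ 0.448 -0.196] 0.0687 653 0.0492
[360. 244.] [ 0.6223 -0.2099] [ 0.6223 -0.21  ] 0.0469 287 0.0492
[422. 254.] [ 0.7312 -0.2579] [ 0.7407 -0.2529] 0.0629 193 0.0502
[378. 289.] [ 0.6221 -0.3289] [ 0.6221 -0.3283] 0.0382 291 0.049
[326. 293.] [ 0.5336 -0.3242] [ 0.5337 -0.3243] 0.0231 106 0.0485
[279. 299.] [ 0.4545 -0.3253] [ 0.4549 -0.3259] 0.0234 115 0.0485
```

The diameters (20/36/50/65 mm for the saws, 34/48/63/77 mm for the cut-outs), the heights and the 102 mm spacing all match what was given. First I align the tool with the world axes and head for saw20.

Call:
apply_moves(
  series=[
    [[0,0,0],[0,0,0.116]],
    [[0,0,0],[0,0,0.116]],
    [[20,-17,0],[0,0,0]],
    [[29,-24,0],[0,0,0]],
    [[29,-24,0],[0,0,0]],
    [[29,-24,0],[0,0,0]],
    [[29,-24,0],[0,0,0]],
    [[29,-24,0],[0,0,0]],
    [[29,-24,0],[0,0,0]],
    [[29,-24,0],[0,0,0]],
    [[29,-24,0],[0,0,0]],
    [[20,-17,0],[0,0,0]],
  ],
  claw=0.6,
)

```text
t: 1.1
tool_pos: [0.4118, -0.3557, 0.4044]
orientation: [-3.141, -0.002, -0.0]
force: [0.3, -0.2, -0.4]
opening: 0.0557
gripper_force: 0.0
```

Call:
apply_moves(
  series=[
    [[22,-20,0],[0,0,0]],
    [[22,-20,0],[0,0,0]],
    [[0,0,20],[0,0,0]],
    [[0,0,30],[0,0,0]],
    [[0,0,30],[0,0,0]],
    [[0,0,30],[0,0,0]],
    [[0,0,30],[0,0,0]],
    [[0,0,30],[0,0,0]],
    [[0,0,20],[0,0,0]],
    [[0,0,8],[0,0,0]],
    [[0,0,0],[0,0,0]],
    [[0,0,0],[0,0,0]],
  ],
)

```text
t: 2.1
tool_pos: [0.454, -0.3181, 0.2071]
orientation: [-3.141, 0.0, 0.0]
force: [-0.7, -0.3, 0.3]
opening: 0.0557
gripper_force: 0.0
```

Call:
apply_moves(
  series=[
    [[2,0,0],[0,0,0]],
    [[0,0,0],[0,0,0]],
  ],
)

```text
t: 2.27
tool_pos: [0.457, -0.3188, 0.2089]
orientation: [3.139, -0.0, 0.005]
force: [0.3, -0.1, 0.4]
opening: 0.0559
gripper_force: 0.0
```

Call:
apply_moves(
  series=[
    [[0,0,0],[0,0,0]],
    [[0,0,0],[0,0,0]],
    [[0,0,0],[0,0,0]],
    [[0,0,0],[0,0,0]],
    [[0,0,0],[0,0,0]],
    [[0,0,0],[0,0,0]],
  ],
  claw=0,
  newtons=15,
)

```text
t: 2.77
tool_pos: [0.4559, -0.318, 0.2068]
orientation: [3.141, -0.0, 0.0]
force: [-0.5, -0.6, 0.0]
opening: 0.0205
gripper_force: 0.4
```

Call:
apply_moves(
  series=[
    [[0,0,0],[0,0,0]],
    [[0,0,0],[0,0,0]],
    [[0,0,0],[0,0,0]],
    [[0,0,-5],[0,0,0]],
    [[0,0,-15],[0,0,0]],
    [[0,0,-25],[0,0,0]],
    [[0,0,-25],[0,0,0]],
    [[0,0,-15],[0,0,0]],
    [[0,0,-8],[0,0,0]],
    [[0,0,0],[0,0,0]],
  ],
)

```text
t: 3.6
tool_pos: [0.4565, -0.3185, 0.3022]
orientation: [3.139, -0.0, 0.005]
force: [0.3, 0.8, -0.3]
opening: 0.0195
gripper_force: 15.0
```

Call:
apply_moves(
  series=[
    [[0,-15,0],[0,0,0]],
    [[-1,-30,0],[0,0,0]],
    [[-1,-39,0],[0,0,0]],
    [[-1,-39,0],[0,0,0]],
    [[-1,-39,0],[0,0,0]],
    [[-1,-39,0],[0,0,0]],
    [[-1,-39,0],[0,0,0]],
    [[-1,-39,0],[0,0,0]],
    [[-1,-39,0],[0,0,0]],
    [[-1,-39,0],[0,0,0]],
    [[0,-39,0],[0,0,0]],
    [[0,-30,0],[0,0,0]],
  ],
)

```text
t: 4.6
tool_pos: [0.4452, 0.111, 0.2979]
orientation: [-3.141, -0.001, 0.005]
force: [0.3, -0.1, -0.3]
opening: 0.0199
gripper_force: 15.0
```

Call:
apply_moves(
  series=[
    [[0,-20,0],[0,0,0]],
    [[0,-7,0],[0,0,0]],
    [[0,0,0],[0,0,0]],
    [[0,0,0],[0,0,0]],
    [[0,0,0],[0,0,0]],
  ],
)

```text
t: 5.02
tool_pos: [0.4467, 0.1341, 0.299]
orientation: [3.141, -0.001, -0.002]
force: [0.0, 0.2, -0.8]
opening: 0.0198
gripper_force: 15.0
```

```bash
python3 - <<'E'
from h import *
for n in("top","side"):
    p,d=robot.read_camera(n); cv2.imwrite(f"pics/{n}1.png",p); np.save(f"pics/{n}1.npy",d)
u,v=map(int,proj("top",(.4476,.1343,.12)));p=cv2.imread("pics/top1.png");q=cv2.imread("pics/side1.png")
a=cv2.resize(p[140:300,150:310],(400,400));b=cv2.resize(q[100:260,190:350],(400,400))
cv2.imwrite("pics/c1.png",np.hstack([a,b]));print(robot.read_state()['tool_pos'])
E
```

```text
[0.44699272 0.13388388 0.29940902]
```

View pics/c1.png

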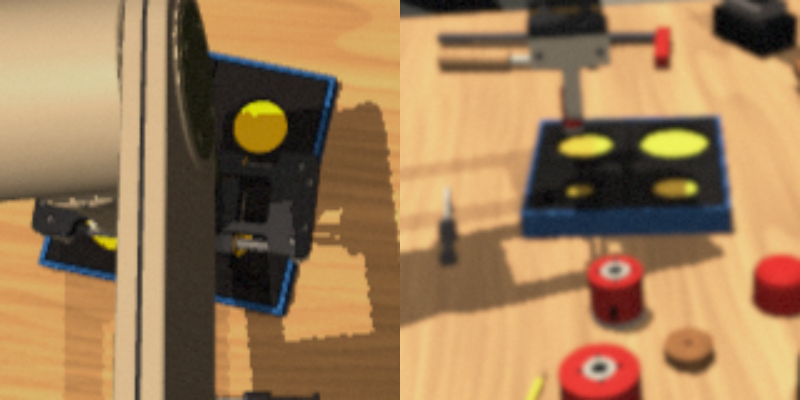

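The side crop shows saw20 in the fingers (570,125) above the tray. In the top crop the arm hides the cut-out. Position and gap are fine, so I lower it.

Call:
apply_moves(
  series=[
    [[0,0,15],[0,0,0]],
    [[0,0,25],[0,0,0]],
    [[0,0,15],[0,0,0]],
    [[0,0,8],[0,0,0]],
    [[0,0,5],[0,0,0]],
    [[0,0,2],[0,0,0]],
    [[0,0,2],[0,0,0]],
    [[0,0,2],[0,0,0]],
    [[0,0,0],[0,0,0]],
    [[0,0,0],[0,0,0]],
  ],
)

```text
t: 5.95
tool_pos: [0.4473, 0.1351, 0.2263]
orientation: [-3.141, 0.0, -0.002]
force: [0.6, 0.5, -0.1]
opening: 0.0198
gripper_force: 15.0
```

Call:
apply_moves(
  series=[
    [[0,0,1],[0,0,0]],
    [[0,0,1],[0,0,0]],
    [[0,0,1],[0,0,0]],
    [[0,0,0],[0,0,0]],
  ],
)

```text
t: 6.28
tool_pos: [0.4474, 0.1351, 0.2237]
orientation: [-3.142, 0.0, -0.001]
force: [-3.0, -0.1, 8.0]
opening: 0.0195
gripper_force: 15.0
```

Call:
apply_moves(
  series=[
    [[0,0,-0.5],[0,0,0]],
    [[0,0,0],[0,0,0]],
    [[0,0,0],[0,0,0]],
    [[0,0,0],[0,0,0]],
    [[0,0,-5],[0,0,0]],
    [[0,0,-15],[0,0,0]],
    [[0,0,-25],[0,0,0]],
    [[0,0,-25],[0,0,0]],
    [[0,0,-8],[0,0,0]],
    [[0,0,0],[0,0,0]],
  ],
  claw=0.4,
)

```text
t: 7.12
tool_pos: [0.4481, 0.1352, 0.3042]
orientation: [-3.141, 0.0, -0.008]
force: [-0.3, -0.8, 0.4]
opening: 0.037
gripper_force: 0.0
```

Call:
apply_moves(
  series=[
    [[6,14,0],[0,0,0]],
    [[12,30,0],[0,0,0]],
    [[15,37,0],[0,0,0]],
    [[15,37,0],[0,0,0]],
    [[15,37,0],[0,0,0]],
    [[15,37,0],[0,0,0]],
    [[15,37,0],[0,0,0]],
    [[15,37,0],[0,0,0]],
    [[15,37,0],[0,0,0]],
    [[15,37,0],[0,0,0]],
    [[15,37,0],[0,0,0]],
    [[15,37,0],[0,0,0]],
  ],
  claw=0.75,
)

```text
t: 8.12
tool_pos: [0.6148, -0.2808, 0.2987]
orientation: [-3.14, 0.001, 0.004]
force: [0.2, 1.1, 0.9]
opening: 0.0698
gripper_force: 0.0
```

```bash
python3 - <<'E'
from h import *
for n in("top",):
    p,d=robot.read_camera(n); 
    cv2.imwrite("pics/c2.png",cv2.resize(p[140:280,150:310],None,fx=3,fy=3,interpolation=cv2.INTER_CUBIC))
    for b in blobs(n,p,d,'s',.058,.072,.067): print(*b)
E
```

```text
[420. 111.] [ 0.7479 -0.2294] [ 0.7488 -0.231 ] 0.0607 403 0.0678
[239. 232.] [0.4472 0.1348] [0.4476 0.1351] 0.0208 77 0.066
```

View pics/c2.png

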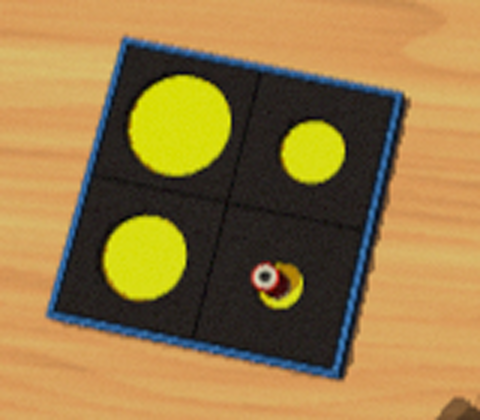

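saw20 stands upright at its cut-out's centre (crop 265,277), with its top at 66–67 mm. Next is saw35.

Call:
apply_moves(
  series=[
    [[5,24,0],[0,0,0]],
    [[4,17,0],[0,0,0]],
    [[0,0,15],[0,0,0]],
    [[0,0,25],[0,0,0]],
    [[0,0,25],[0,0,0]],
    [[0,0,17],[0,0,0]],
    [[0,0,8],[0,0,0]],
    [[0,0,2],[0,0,0]],
    [[0,0,0],[0,0,0]],
    [[0,0,0],[0,0,0]],
  ],
)

```text
t: 9.0
tool_pos: [0.6243, -0.32, 0.2102]
orientation: [3.141, 0.0, 0.002]
force: [-0.9, 1.2, 1.1]
opening: 0.0695
gripper_force: 0.0
```

Call:
apply_moves(
  series=[
    [[0,1,3],[0,0,0]],
    [[0,0,0],[0,0,0]],
    [[0,0,0],[0,0,0]],
    [[0,0,0],[0,0,0]],
    [[0,0,0],[0,0,0]],
    [[0,0,0],[0,0,0]],
    [[0,0,0],[0,0,0]],
    [[0,0,0],[0,0,0]],
  ],
  claw=0,
  newtons=18,
)

```text
t: 9.67
tool_pos: [0.624, -0.3213, 0.2067]
orientation: [3.141, -0.0, 0.001]
force: [0.7, -1.6, 2.0]
opening: 0.0348
gripper_force: 18.0
```

Call:
apply_moves(
  series=[
    [[0,0,0],[0,0,0]],
    [[0,0,-5],[0,0,0]],
    [[0,0,-15],[0,0,0]],
    [[0,0,-25],[0,0,0]],
    [[0,0,-25],[0,0,0]],
    [[0,0,-15],[0,0,0]],
    [[0,0,-8],[0,0,0]],
    [[0,0,0],[0,0,0]],
  ],
)

```text
t: 10.33
tool_pos: [0.6247, -0.3214, 0.3027]
orientation: [3.139, -0.0, 0.006]
force: [0.5, -0.1, -1.0]
opening: 0.0346
gripper_force: 18.0
```

Call:
apply_moves(
  series=[
    [[-3,-15,0],[0,0,0]],
    [[-5,-30,0],[0,0,0]],
    [[-6,-38,0],[0,0,0]],
    [[-6,-38,0],[0,0,0]],
    [[-6,-38,0],[0,0,0]],
    [[-6,-38,0],[0,0,0]],
    [[-6,-38,0],[0,0,0]],
    [[-6,-38,0],[0,0,0]],
    [[-6,-38,0],[0,0,0]],
    [[-6,-38,0],[0,0,0]],
    [[-6,-38,0],[0,0,0]],
    [[-5,-30,0],[0,0,0]],
  ],
)

```text
t: 11.33
tool_pos: [0.5555, 0.0985, 0.2975]
orientation: [-3.141, -0.001, 0.004]
force: [0.3, -0.6, -1.5]
opening: 0.0346
gripper_force: 18.0
```

Call:
apply_moves(
  series=[
    [[-6,-20,0],[0,0,0]],
    [[-2,-7,0],[0,0,0]],
    [[0,0,0],[0,0,0]],
    [[0,0,0],[0,0,0]],
    [[0,0,0],[0,0,0]],
  ],
)

```text
t: 11.75
tool_pos: [0.5491, 0.1218, 0.2987]
orientation: [3.141, -0.002, -0.001]
force: [0.1, 0.2, -0.3]
opening: 0.0344
gripper_force: 18.0
```

Call:
apply_moves(
  series=[
    [[0,-1,15],[0,0,0]],
    [[0,0,25],[0,0,0]],
    [[0,0,15],[0,0,0]],
    [[0,0,8],[0,0,0]],
    [[0,0,5],[0,0,0]],
    [[0,0,2],[0,0,0]],
    [[0,0,2],[0,0,0]],
    [[0,0,2],[0,0,0]],
    [[0,0,0],[0,0,0]],
    [[0,0,0],[0,0,0]],
  ],
)

```text
t: 12.58
tool_pos: [0.5493, 0.124, 0.2259]
orientation: [-3.141, 0.0, -0.002]
force: [-0.4, -0.0, -1.3]
opening: 0.0348
gripper_force: 18.0
```

Call:
apply_moves(
  series=[
    [[0,0,1],[0,0,0]],
    [[0,0,1],[0,0,0]],
    [[0,0,0.5],[0,0,0]],
    [[0,0,0],[0,0,0]],
  ],
)

```text
t: 12.92
tool_pos: [0.5493, 0.1241, 0.2236]
orientation: [-3.142, 0.0, -0.001]
force: [-1.9, -0.1, 4.2]
opening: 0.0346
gripper_force: 18.0
```

Call:
apply_moves(
  series=[
    [[0,0,0],[0,0,0]],
    [[0,0,0],[0,0,0]],
    [[0,0,0],[0,0,0]],
    [[0,0,0],[0,0,0]],
    [[0,0,-5],[0,0,0]],
    [[0,0,-15],[0,0,0]],
    [[0,0,-25],[0,0,0]],
    [[0,0,-25],[0,0,0]],
    [[0,0,-8],[0,0,0]],
    [[0,0,0],[0,0,0]],
  ],
  claw=0.56,
)

```text
t: 13.75
tool_pos: [0.5502, 0.1241, 0.3042]
orientation: [-3.141, 0.0, -0.009]
force: [0.8, -0.0, -0.2]
opening: 0.052
gripper_force: 0.0
```

Call:
apply_moves(
  series=[
    [[-7,16,0],[0,0,0]],
    [[-12,27,0],[0,0,0]],
    [[-15,37,0],[0,0,0]],
    [[-15,37,0],[0,0,0]],
    [[-15,35,0],[0,0,0]],
    [[-10,22,0],[0,0,0]],
    [[-4,8,0],[0,0,0]],
    [[0,0,0],[0,0,0]],
    [[0,0,0],[0,0,0]],
    [[0,0,0],[0,0,0]],
  ],
  claw=0.95,
)

```text
t: 14.58
tool_pos: [0.4713, -0.057, 0.3003]
orientation: [-3.141, -0.001, 0.001]
force: [0.1, 0.9, -0.4]
opening: 0.0884
gripper_force: 0.0
```

Call:
apply_moves(
  series=[
    [[0,1,15],[0,0,0]],
    [[0,0,25],[0,0,0]],
    [[0,0,25],[0,0,0]],
    [[0,0,18],[0,0,0]],
    [[0,0,8],[0,0,0]],
    [[0,0,3],[0,0,0]],
    [[0,0,0],[0,0,0]],
    [[0,0,0],[0,0,0]],
  ],
)

```text
t: 15.25
tool_pos: [0.4717, -0.0587, 0.2077]
orientation: [3.141, 0.001, 0.002]
force: [0.2, -0.1, -0.1]
opening: 0.0883
gripper_force: 0.0
```

Call:
apply_moves(
  series=[
    [[0,0,0],[0,0,0]],
    [[0,0,0],[0,0,0]],
    [[0,0,0],[0,0,0]],
    [[0,0,0],[0,0,0]],
    [[0,0,0],[0,0,0]],
    [[0,0,0],[0,0,0]],
    [[0,0,0],[0,0,0]],
    [[0,0,0],[0,0,0]],
  ],
  claw=0,
  newtons=22,
)

```text
t: 15.92
tool_pos: [0.471, -0.0591, 0.2069]
orientation: [3.141, -0.0, 0.0]
force: [-0.3, -0.0, 2.1]
opening: 0.0497
gripper_force: 22.0
```

Call:
apply_moves(
  series=[
    [[0,0,0],[0,0,0]],
    [[0,0,-5],[0,0,0]],
    [[0,0,-15],[0,0,0]],
    [[0,0,-25],[0,0,0]],
    [[0,0,-25],[0,0,0]],
    [[0,0,-15],[0,0,0]],
    [[0,0,-8],[0,0,0]],
    [[0,0,0],[0,0,0]],
    [[0,0,0],[0,0,0]],
  ],
)

```text
t: 16.67
tool_pos: [0.4708, -0.059, 0.2994]
orientation: [3.142, -0.0, -0.0]
force: [0.2, 1.0, -1.3]
opening: 0.0498
gripper_force: 22.0
```

Call:
apply_moves(
  series=[
    [[-1,-15,0],[0,0,0]],
    [[-1,-30,0],[0,0,0]],
    [[-1,-38,0],[0,0,0]],
    [[-2,-38,0],[0,0,0]],
    [[-2,-38,0],[0,0,0]],
    [[-1,-38,0],[0,0,0]],
    [[-1,-38,0],[0,0,0]],
    [[-1,-30,0],[0,0,0]],
    [[-1,-20,0],[0,0,0]],
    [[-1,-10,0],[0,0,0]],
    [[0,0,0],[0,0,0]],
    [[0,0,0],[0,0,0]],
  ],
)

```text
t: 17.67
tool_pos: [0.4586, 0.2355, 0.2984]
orientation: [3.14, 0.001, -0.003]
force: [0.2, -0.1, -1.2]
opening: 0.0499
gripper_force: 22.0
```

Call:
apply_moves(
  series=[
    [[0,0,15],[0,0,0]],
    [[0,0,25],[0,0,0]],
    [[0,0,15],[0,0,0]],
    [[0,0,8],[0,0,0]],
    [[0,0,5],[0,0,0]],
    [[0,0,2],[0,0,0]],
    [[0,0,2],[0,0,0]],
    [[0,0,1],[0,0,0]],
    [[0,0,0],[0,0,0]],
    [[0,0,0],[0,0,0]],
  ],
)

```text
t: 18.5
tool_pos: [0.4594, 0.2361, 0.2275]
orientation: [-3.141, 0.0, -0.002]
force: [-0.5, 0.6, -1.1]
opening: 0.0494
gripper_force: 22.0
```

Call:
apply_moves(
  series=[
    [[0,0,1],[0,0,0]],
    [[0,0,1],[0,0,0]],
    [[0,0,0],[0,0,0]],
    [[0,0,0],[0,0,0]],
  ],
)

```text
t: 18.83
tool_pos: [0.459, 0.236, 0.2247]
orientation: [3.142, -0.0, -0.0]
force: [-0.3, -0.2, -1.6]
opening: 0.0497
gripper_force: 22.0
```

Call:
apply_moves(
  series=[
    [[0,0,0.5],[0,0,0]],
    [[0,0,0.5],[0,0,0]],
    [[0,0,0],[0,0,0]],
  ],
)

```text
t: 19.08
tool_pos: [0.4591, 0.236, 0.2239]
orientation: [-3.141, 0.0, -0.0]
force: [-1.4, -0.3, 0.8]
opening: 0.0495
gripper_force: 22.0
```

Call:
apply_moves(
  series=[
    [[0,0,0],[0,0,0]],
    [[0,0,0],[0,0,0]],
    [[0,0,0],[0,0,0]],
    [[0,0,0],[0,0,0]],
    [[0,0,-5],[0,0,0]],
    [[0,0,-15],[0,0,0]],
    [[0,0,-25],[0,0,0]],
    [[0,0,-25],[0,0,0]],
    [[0,0,-8],[0,0,0]],
    [[0,0,0],[0,0,0]],
  ],
  claw=0.72,
)

```text
t: 19.92
tool_pos: [0.4602, 0.2364, 0.305]
orientation: [-3.139, 0.0, -0.008]
force: [1.1, 0.1, 0.0]
opening: 0.0672
gripper_force: 0.0
```

Call:
apply_moves(
  series=[
    [[0,15,0],[0,0,0]],
    [[-1,30,0],[0,0,0]],
    [[-1,38,0],[0,0,0]],
    [[-1,38,0],[0,0,0]],
    [[-1,38,0],[0,0,0]],
    [[-1,38,0],[0,0,0]],
    [[-1,38,0],[0,0,0]],
    [[-1,38,0],[0,0,0]],
    [[-1,38,0],[0,0,0]],
    [[-1,38,0],[0,0,0]],
    [[-1,38,0],[0,0,0]],
    [[0,25,0],[0,0,0]],
  ],
  claw=1,
)

```text
t: 20.92
tool_pos: [0.4479, -0.1788, 0.3002]
orientation: [3.142, -0.003, -0.003]
force: [0.5, 0.1, -0.1]
opening: 0.0935
gripper_force: 0.0
```

Call:
apply_moves(
  series=[
    [[0,12,0],[0,0,0]],
    [[0,0,0],[0,0,0]],
    [[0,0,0],[0,0,0]],
    [[0,0,0],[0,0,0]],
  ],
)

```text
t: 21.25
tool_pos: [0.4488, -0.1868, 0.3009]
orientation: [-3.14, -0.001, 0.002]
force: [0.9, -0.1, -0.2]
opening: 0.0929
gripper_force: 0.0
```

```bash
python3 - <<'E'
from h import *
p,d=robot.read_camera("top"); cv2.imwrite("pics/top3.png",p)
for b in blobs("top",p,d,'s',.058,.072,.067): print(*b)
E
```

```text
[421. 114.] [ 0.7414 -0.2316] [ 0.7412 -0.231 ] 0.0669 519 0.0672
[250. 185.] [0.5497 0.1242] [0.5498 0.1239] 0.0358 212 0.0665
[191. 222.] [0.4593 0.2356] [0.4597 0.2356] 0.0508 457 0.0665
[239. 232.] [0.4472 0.135 ] [0.4476 0.1351] 0.0207 76 0.0661
```

View pics/top3.png

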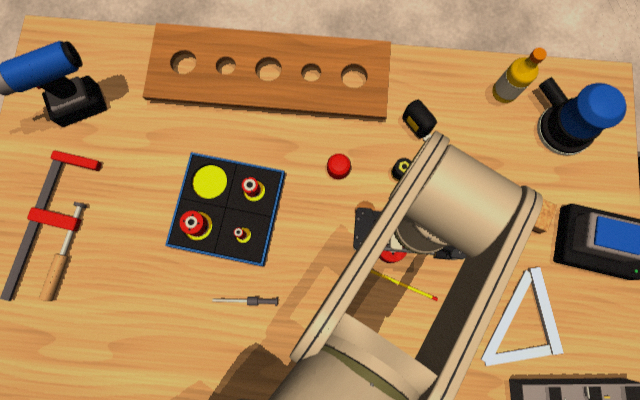

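Three saws are seated, at (250,185), (191,222) and (239,232), with their tops at 66 mm and centred. The gripper is over saw65.

Call:
apply_moves(
  series=[
    [[0,1,15],[0,0,0]],
    [[0,0,25],[0,0,0]],
    [[0,0,25],[0,0,0]],
    [[0,0,18],[0,0,0]],
    [[0,0,8],[0,0,0]],
    [[0,0,3],[0,0,0]],
    [[0,0,0],[0,0,0]],
    [[0,0,0],[0,0,0]],
  ],
)

```text
t: 21.97
tool_pos: [0.4496, -0.1889, 0.2089]
orientation: [3.141, 0.001, 0.002]
force: [0.1, -0.2, 0.5]
opening: 0.0931
gripper_force: 0.0
```

Call:
apply_moves(
  series=[
    [[0,0,0],[0,0,0]],
    [[0,0,0],[0,0,0]],
    [[0,0,0],[0,0,0]],
    [[0,0,0],[0,0,0]],
    [[0,0,0],[0,0,0]],
    [[0,0,0],[0,0,0]],
    [[0,0,0],[0,0,0]],
    [[0,0,0],[0,0,0]],
  ],
  claw=0,
  newtons=28,
)

```text
t: 22.63
tool_pos: [0.4491, -0.1892, 0.2081]
orientation: [3.141, -0.0, 0.001]
force: [-0.9, 0.0, 4.4]
opening: 0.0644
gripper_force: 28.0
```

Call:
apply_moves(
  series=[
    [[0,0,0],[0,0,0]],
    [[0,0,-5],[0,0,0]],
    [[0,0,-15],[0,0,0]],
    [[0,0,-25],[0,0,0]],
    [[0,0,-25],[0,0,0]],
    [[0,0,-15],[0,0,0]],
    [[0,0,-8],[0,0,0]],
    [[0,0,0],[0,0,0]],
    [[0,0,0],[0,0,0]],
  ],
)

```text
t: 23.38
tool_pos: [0.4488, -0.1889, 0.3002]
orientation: [-3.141, 0.0, 0.001]
force: [-0.8, 0.1, -3.2]
opening: 0.0646
gripper_force: 28.0
```

Call:
apply_moves(
  series=[
    [[4,-15,0],[0,0,0]],
    [[7,-28,0],[0,0,0]],
    [[10,-38,0],[0,0,0]],
    [[10,-38,0],[0,0,0]],
    [[10,-38,0],[0,0,0]],
    [[10,-38,0],[0,0,0]],
    [[10,-38,0],[0,0,0]],
    [[10,-38,0],[0,0,0]],
    [[10,-38,0],[0,0,0]],
    [[10,-38,0],[0,0,0]],
    [[10,-38,0],[0,0,0]],
    [[6,-20,0],[0,0,0]],
  ],
)

```text
t: 24.38
tool_pos: [0.5554, 0.2197, 0.2982]
orientation: [-3.141, -0.003, 0.005]
force: [0.6, 0.3, -0.8]
opening: 0.0646
gripper_force: 28.0
```

Call:
apply_moves(
  series=[
    [[5,-9,0],[0,0,0]],
    [[0,0,0],[0,0,0]],
    [[0,0,0],[0,0,0]],
    [[0,0,0],[0,0,0]],
  ],
)

```text
t: 24.72
tool_pos: [0.5607, 0.2237, 0.2996]
orientation: [3.14, -0.002, -0.003]
force: [0.8, 0.0, -1.1]
opening: 0.0646
gripper_force: 28.0
```

Call:
apply_moves(
  series=[
    [[0,0,15],[0,0,0]],
    [[0,0,25],[0,0,0]],
    [[0,0,15],[0,0,0]],
    [[0,0,8],[0,0,0]],
    [[0,0,5],[0,0,0]],
    [[0,0,2],[0,0,0]],
    [[0,0,1],[0,0,0]],
    [[0,0,1],[0,0,0]],
    [[0,0,0],[0,0,0]],
    [[0,0,0],[0,0,0]],
  ],
)

```text
t: 25.55
tool_pos: [0.5614, 0.2251, 0.2296]
orientation: [-3.141, 0.0, -0.002]
force: [0.8, -0.7, -0.7]
opening: 0.0644
gripper_force: 28.0
```

Call:
apply_moves(
  series=[
    [[0,0,1],[0,0,0]],
    [[0,0,1],[0,0,0]],
    [[0,0,0],[0,0,0]],
    [[0,0,0],[0,0,0]],
  ],
)

```text
t: 25.88
tool_pos: [0.561, 0.225, 0.2267]
orientation: [3.142, -0.0, -0.0]
force: [0.1, 0.1, -0.7]
opening: 0.0648
gripper_force: 28.0
```

Call:
apply_moves(
  series=[
    [[0,0,0.7],[0,0,0]],
    [[0,0,0.7],[0,0,0]],
    [[0,0,0.6],[0,0,0]],
    [[0,0,0],[0,0,0]],
  ],
)

```text
t: 26.22
tool_pos: [0.561, 0.225, 0.2251]
orientation: [3.142, -0.0, -0.0]
force: [-2.8, 0.1, 3.8]
opening: 0.0649
gripper_force: 28.0
```

Contact. I release, rise and move clear.

Call:
apply_moves(
  series=[
    [[0,0,0],[0,0,0]],
    [[0,0,0],[0,0,0]],
    [[0,0,0],[0,0,0]],
    [[0,0,0],[0,0,0]],
    [[0,0,-5],[0,0,0]],
    [[0,0,-15],[0,0,0]],
    [[0,0,-25],[0,0,0]],
    [[0,0,-30],[0,0,0]],
    [[0,0,-30],[0,0,0]],
    [[0,0,-20],[0,0,0]],
    [[0,0,0],[0,0,0]],
  ],
  claw=0.9,
)

```text
t: 27.13
tool_pos: [0.5625, 0.2255, 0.3566]
orientation: [-3.139, 0.0, -0.014]
force: [0.3, 0.4, 0.8]
opening: 0.0837
gripper_force: 0.0
```

Call:
apply_moves(
  series=[
    [[0,15,0],[0,0,0]],
    [[0,30,0],[0,0,0]],
    [[0,35,0],[0,0,0]],
    [[0,35,0],[0,0,0]],
    [[0,35,0],[0,0,0]],
    [[0,35,0],[0,0,0]],
    [[0,35,0],[0,0,0]],
    [[0,35,0],[0,0,0]],
    [[0,35,0],[0,0,0]],
    [[0,35,0],[0,0,0]],
    [[0,15,0],[0,0,0]],
    [[0,0,0],[0,0,0]],
  ],
)

```text
t: 28.13
tool_pos: [0.5598, -0.1191, 0.348]
orientation: [3.141, -0.007, -0.004]
force: [0.7, 0.4, 0.5]
opening: 0.0836
gripper_force: 0.0
```

```bash
python3 - <<'E'
from h import *
p,d=robot.read_camera("top"); cv2.imwrite("pics/top4.png",p)
for b in blobs("top",p,d,'s',.058,.072,.067): print(*b)
print(robot.read_state()['tool_pos'])
E
```

```text
[204. 176.] [0.5598 0.2246] [0.5599 0.2245] 0.0659 717 0.0667
[250. 185.] [0.5496 0.1243] [0.5498 0.1239] 0.0356 212 0.0665
[192. 222.] [0.4593 0.2355] [0.4597 0.2351] 0.0511 459 0.0663
[239. 232.] [0.4473 0.135 ] [0.4476 0.1352] 0.0205 75 0.0664
[ 0.5599829  -0.11718669  0.34811699]
```

View pics/top4.png

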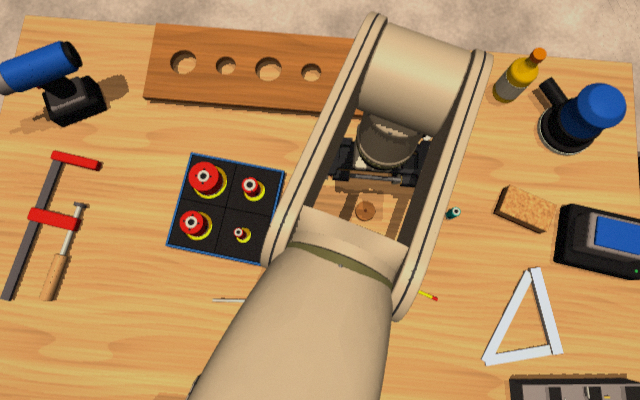

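All four saws stand upright in their matching cut-outs, at (204,176), (250,185), (192,222) and (239,232), with tops at 66–67 mm. The arm is clear, so I hand in.

```bash
python3 -c "
from plant import robot
print(robot.close_job())"
```

```text
the job is handed in; nothing more can be done
None
```

All four red hole saws stand upright in the cut-outs for their sizes, the core bit and spray cap were never touched, and the job was handed in at about 28 s.

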